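Vial carrier from the locking hook into the autosampler

ROBOT

A 6-joint arm with a two-finger parallel gripper is mounted at the origin on the work surface. World frame = base frame: x ahead of the robot, y to its left, z up, the work surface at z = 0. Lengths are in m, angles in rad, forces in N, time in s.
With the tool pointing down it reaches from about 0.35 to 0.975 m from the base axis. Payload 17.4 kg.
Tool frame: the origin (TCP) lies at the very end of the fingers, on their centre line; the grasp point (between the pads) lies 19 mm behind it; x points along the fingers, y is the direction in which the jaws open and shut, and the axes are right-handed (so a half turn about x gives the same grasp; the last joint's range is limited). The gripper opens to 85 mm and grips with 20 to 120 N. Pads are 22 mm wide; open, the fingers measure 114 mm over their backs; the gripper's body (76 mm by 85 mm) begins 54 mm behind the grasp point. The pads swing forward as they close: fully open they stand 13 mm farther back than shut.
Start: joints at [-1.228, 0.116, 1.442, -0, 1.584, -0.038], TCP at [0.251, -0.627, 0.231] pointing down, gripper open.
Joint ranges: [-2.83, 2.83], [-0.83, 2.19], [0.07, 2.5], [-1.14, 4.28], [0.01, 3], [-2.97, 2.97]. Speed limits (rad/s): [1.89, 1.89, 2.22, 3.14, 3.14, 3.14].

INTERFACE

Orientations are given as [roll, pitch, yaw] about the fixed x, y, z axes, in that order (R = Rz(yaw) Ry(pitch) Rx(roll)).
In Python, from cell import robot gives the robot as it stands.
- The arm moves only by the tool arm_command, never from a script. Its arguments are lists of equal length, an entry for each row: "delta_pos": the shift along the tool's x, y, z in cm, a list of three; "delta_rot": the turn, a rotation vector about the tool's x, y, z in degrees, a list of three; "gripper": the closure in counts, from 0 (fully open) to 255 (shut). In form: {"delta_pos": [[x, y, z], ...], "delta_rot": [[wx, wy, wz], ...], "gripper": [gripper, ...]}. A call has 1 to 20 rows; each row is the pose to reach, as a shift and turn from the pose commanded when the call began, along the tool's axes at that moment; what a row does not reach only later rows make up. A row lasts 1/12 s, in which the tool goes at most 41.7 mm and 7.16 degrees, less where a joint would pass 70% of its speed; a pose out of reach is approached as far as the arm can. A call with a gripper value outside its range is refused whole. The fingers move at their own pace and stop on an object; "squeeze" is the grip in N (left out, the last holds). Time passes only in rows, so rows that repeat a pose let the fingers close. It gives the time, the measured TCP pose, the force and the opening at its end, in the units of the state.
- robot.state(): the state, without advancing time (a new reading comes with each control period).
- robot.capture(name): name is "scene" or "top" or "wrist"; returns the picture (480x640x3 uint8, red, green, blue); there is no depth.
- robot.camera_model(name): a dict with "camera_matrix" (3x3 intrinsics, pixels), "R" (3x3) and "t" (3): a world point X has camera coordinates R X + t; the wrist camera has in their place "T_tool_cam" (4x4, takes a point from camera to tool coordinates, whose origin is the TCP and whose axes are the tool frame's). Camera axes: x right, y down, z forward; pixel columns grow to the right and rows downward; lengths in m; the calibration is good to about 2 mm. A picture is of the moment at which its call begins: read the wrist's pose just before it. camera_model takes no time and is no camera call.
- robot.hand_in(): hands the job in, once; it reports no verdict.
The state is a dict: "clock": time; "q": joint angles; "joint_vel": joint speeds; "effort": joint torques, N m; "tool_pos": TCP position; "tcp_rot": TCP orientation; "force": force on the tool from outside, world axes, zero at the start; "torque": the same for the moment, N m; "gripper_width": finger opening in m.
Only numpy, scipy, OpenCV 4.12 (cv2) and the standard library are available. Lean on these libraries where they do the work, as an engineer would, in place of code of your own. Each camera call takes 0.05 s, during which the arm holds its last target.

TASK

Take the vial carrier off its locking hook on the drip stand and load it into the empty bay of the autosampler: holding it by its tab, press its crossbar gently back against the hook's sprung keeper until the bar is free of the lips above it, keep the keeper pressed while you lift the carrier off, then set it upright and fully home in the bay and let go. Do not force the hook, do not drop or tip the carrier, and leave the other carriers and the things on the bench where they are.

Things in the scene. Friction and masses are not known exactly. Their poses are not given: they have to be found in the camera images.
- hook: Steel drip stand with the locking hook, fixed. Origin on the table; z up; the hook's open front looks along the stand's -x (roughly to the robot). Base x=-115 to 75, y=-110 to 110 mm, 12 thick; post and beam x=35 to 55, up to z=147. Two level arms at y=-34 and 34, 8 wide, tops at z=135, from the beam to x=-62, carry the carrier's crossbar. It stands at most 22 N from the robot or the carrier.
- hook_mouth (a point): Midway between the arms, level with their tops, at the inner face of their upturned tips (stand x=-52, z=135 mm); axes as the stand's. The tips are 14 high. From each a lip 4 thick reaches back (+x) over the crossbar, its underside 10 above the arm, ending at nominally x=-37.5: the crossbar cannot rise while under the lips. It comes out by going back (+x) beyond the lips' ends, then up past the tips, then out forward (-x).
- keeper (a joint): Travel of the sprung keeper, m: a dark bar 84 wide (y), 8 high, 1 to 9 mm over the arms, behind the crossbar; 0 = forward (front face nominally x=-35.5), grows as it is pressed back (+x); about 4 N at first, 9 N at 0.008, hard stop at 0.0105. Beyond 0.008 the crossbar is clear of the lips; let go, it springs forward. Keeper and lips together may sit up to 3.5 mm nearer or farther in x: feel for it.
- carrier: Vial carrier hanging in the hook, 0.2-0.4 kg. Origin: middle of underside, z up. Grey block 44 (x) x 70 (y) x 34 mm, six capped vials (to z=46). A steel stem (10 x 24 mm) rises from its middle to a crossbar along y, 84 long, 10 wide (x), z=100 to 108, and a grip tab above it. Hung, the crossbar lies across the two arms behind their tips, its x along the stand's x.
- carrier_bar (a point): Middle of the crossbar's underside (z=100 mm in the carrier); it rests on the arms' tops.
- carrier_tab (a point): Middle of the carrier's grip tab (z=134 mm in the carrier): 24 mm wide (y), 12 mm thick (x), from z=108 to 154.
- bay: Empty bay of the autosampler, a white block 68 (x) x 87 (y) x 28 mm. Origin: middle of its underside, 12 mm above the table. Pocket 49 (x) x 75 (y), 20 deep, floor at z=8 mm in the bay, 3 mm chamfered mouth; carrier's long side along y, either way round. The two other bays beside it along y (100 mm apart) hold carriers; the empty one may be any of the three. A 72 mm high housing stands 65 mm beyond in x.
- carrier_b: A carrier of the same kind standing in another bay; leave alone. Origin: middle of its underside.
- carrier_c: Another such carrier in the third bay; leave alone. Origin: middle of its underside.
- small_jar: Small jar, 34 mm wide, 45 mm tall, on the stand's base plate beside the post; leave alone. Origin: underside.
- beaker: Glass beaker, 70 mm wide, 90 mm tall, on the bench; leave alone. Origin: underside.
- reagent: White bottle, 72 mm wide, 150 mm tall; leave alone. Origin: underside.
- spatula: Spatula, 200 mm long, lying on the bench; leave alone.
- tip_box: Clear plastic box 85 x 120 x 60 mm; leave alone. Origin: underside.
- mouse: Computer mouse 100 x 60 x 24 mm; leave alone. Origin: underside.
Mind the look-alikes: they are no part of the job. Leave any blue or turquoise look-alike of the carrier alone.

How it is judged:
By the outcome, as a careful person would: the job done as asked, in the order asked, and still so for the second after the job is handed in, with the robot touching nothing.
It also fails if it takes over 69 s, if anything falls off the work surface, if the arm or the gripper's body presses on something with over 40 N, if the wrist force passes 120 N, or if a joint passes its speed limit or range.

## Working session

There is one attempt and no reset: what is moved stays moved. The work goes in short steps, Python scripts to look and compute and a tool call to move; the robot and the scene stay as the last step left them, time stands still between calls to the robot, and variables do not carry over. Pictures are saved under pics/ and viewed, and the job is handed in when it is done.

Besides the shell and the picture viewer there is one more tool, called after "Emit:" as name(argument=value, ...) on one line, values as JSON. arm_command: Moves the arm, as the interface text tells. Its arguments: {"type":"object","properties":{"delta_pos":{"type":"array","items":{"type":"array","items":{"type":"number"}}},"delta_rot":{"type":"array","items":{"type":"array","items":{"type":"number"}}},"gripper":{"type":"array","items":{"type":"number"}},"squeeze":{"type":"number"}},"required":["delta_pos","delta_rot","gripper"]}

```bash
ls; mkdir -p pics
python3 - <<'E'
from cell import robot
import cv2,numpy as np
s=robot.state(); print(s)
for n in ["scene","top","wrist"]:
    im=robot.capture(n); cv2.imwrite(f"pics/{n}0.png",im[:,:,::-1]); print(n,robot.camera_model(n))
E
```

```text
pics
{'clock': 0.0, 'q': array([-1.22779277e+00,  1.16487738e-01,  1.44229434e+00, -4.60815036e-06,
        1.58400342e+00, -3.77887143e-02]), 'joint_vel': array([-2.57608764e-04,  1.77833108e-03, -2.21834931e-03, -6.99859631e-05,
       -4.04979992e-04,  2.07918057e-03]), 'effort': array([-1.81075335e-03, -7.31972480e+01, -6.32477188e+01, -1.34626421e-04,
        6.26821551e-03,  1.81912043e-05]), 'tool_pos': array([ 0.2507974 , -0.62646061,  0.23054294]), 'tcp_rot': array([-1.60472217,  1.56960348,  1.9176627 ]), 'force': array([ 0.96671176, -0.18581729,  0.18413247]), 'torque': array([-0.01023948, -0.04759931, -0.02595969]), 'gripper_width': 0.08528264886711986}
scene {'camera_matrix': array([[553.72261562,   0.        , 318.69444365],
       [  0.        , 553.72261562, 238.85830929],
       [  0.        ,   0.        ,   1.        ]]), 'R': array([[-0.37603418,  0.92643624,  0.01772535],
       [ 0.70510682,  0.2985045 , -0.64321026],
       [-0.60118439, -0.22937078, -0.76548441]]), 't': array([ 0.20495506, -0.34027239,  1.94204243])}
top {'camera_matrix': array([[556.31392984,
[... 169 characters left out ...]
63,  0.00546707],
       [-0.99762589,  0.0277902 , -0.0630102 ],
       [ 0.06283229, -0.00723036, -0.99799791]]), 't': array([0.01045747, 0.56917142, 1.51369477])}
wrist {'camera_matrix': array([[365.40923772,   0.        , 321.95109761],
       [  0.        , 365.40923772, 241.34990924],
       [  0.        ,   0.        ,   1.        ]]), 'T_tool_cam': array([[-1.71431613e-04, -3.10998221e-01,  9.50410478e-01,
        -1.43567911e-01],
       [ 9.99999879e-01, -4.91870996e-04,  1.94238044e-05,
        -1.29710845e-03],
       [ 4.61438580e-04,  9.50410367e-01,  3.10998267e-01,
        -7.96769700e-02],
       [ 0.00000000e+00,  0.00000000e+00,  0.00000000e+00,
         1.00000000e+00]])}
```

View pics/scene0.png

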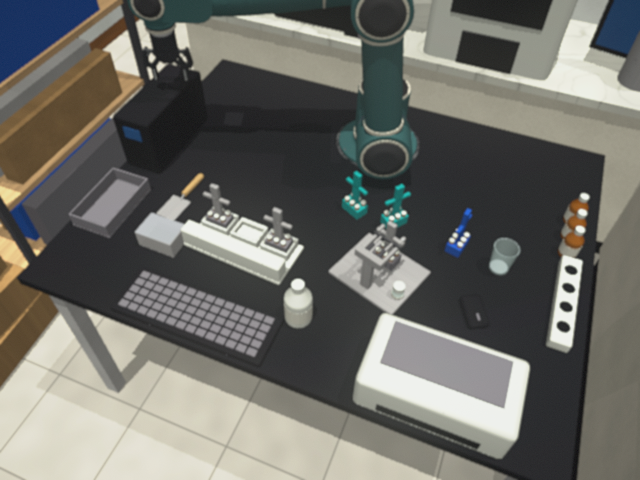

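View pics/top0.png

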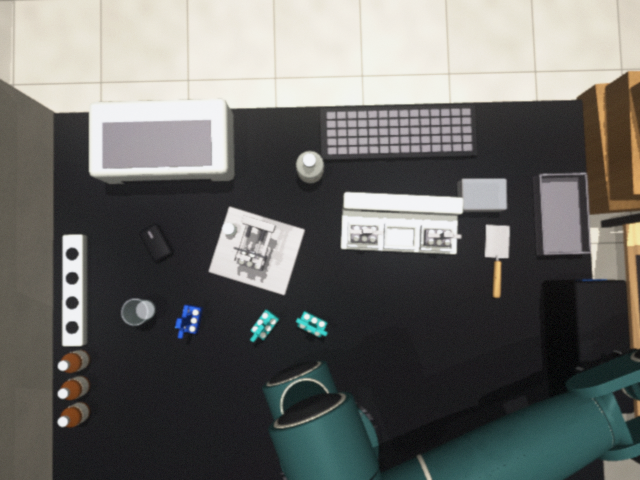

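View pics/wrist0.png

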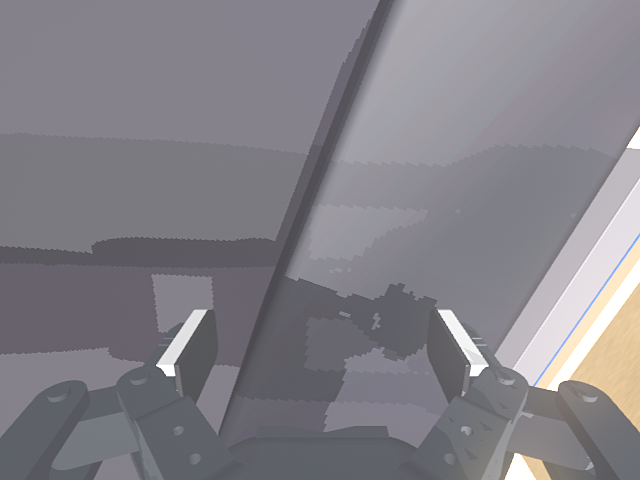

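The scene view shows the stand at (380,265) with the grey carrier at about (388,240). The autosampler is at (243,243), its middle bay empty and grey carriers at (217,208) and (278,235).

Things that could be taken for the carrier, by scene pixel:
- turquoise at (355,195) and (396,205)
- blue at (460,235)
- grey ones in the bays at (217,208) and (278,235)
- the grey one in the hook at (388,240), which is the one I choose

I'll check it in a close crop.

Run:
```python
import cv2,numpy as np
t=cv2.imread("pics/top0.png"); s=cv2.imread("pics/scene0.png")
a=cv2.resize(t[200:300,200:312],None,fx=7,fy=6,interpolation=cv2.INTER_CUBIC)
cv2.imwrite("pics/c_top_stand.png",cv2.resize(t[200:300,200:325],(750,600),interpolation=cv2.INTER_CUBIC))
cv2.imwrite("pics/c_scene_stand.png",cv2.resize(s[210:315,325:435],(629,600),interpolation=cv2.INTER_CUBIC))
cv2.imwrite("pics/c_top_bay.png",cv2.resize(t[180:265,335:470],(800,504),interpolation=cv2.INTER_CUBIC))
```

```text
(no output)
```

View pics/c_top_stand.png

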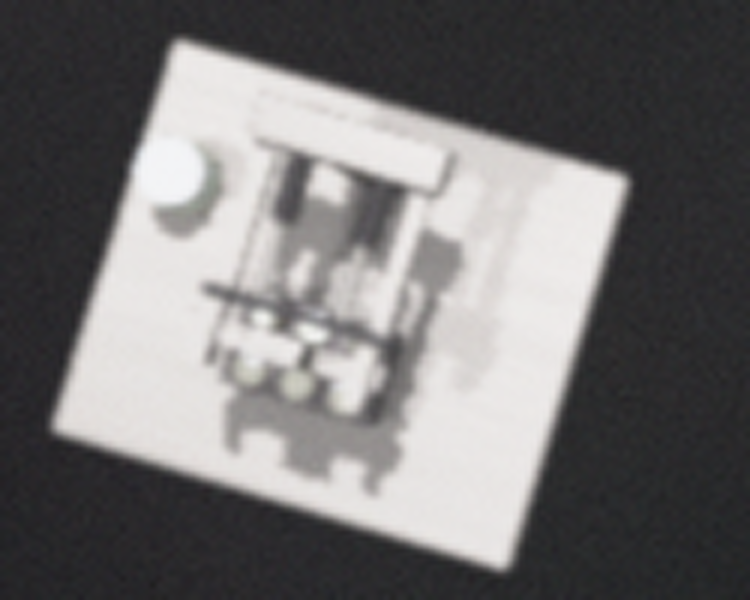

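View pics/c_scene_stand.png

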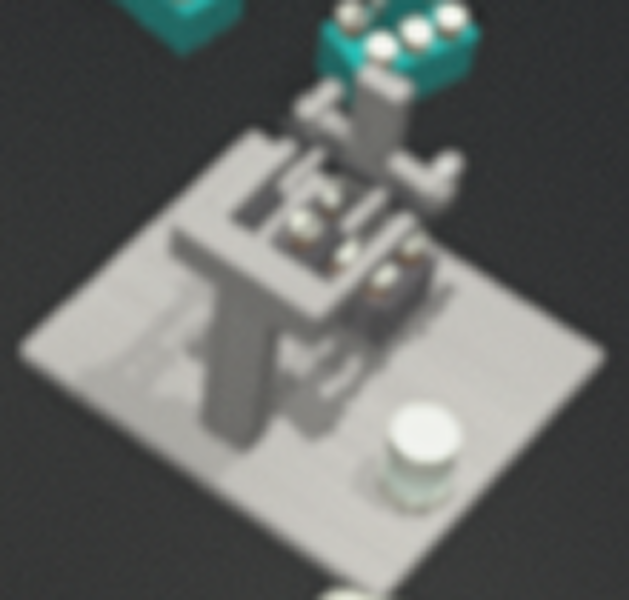

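View pics/c_top_bay.png

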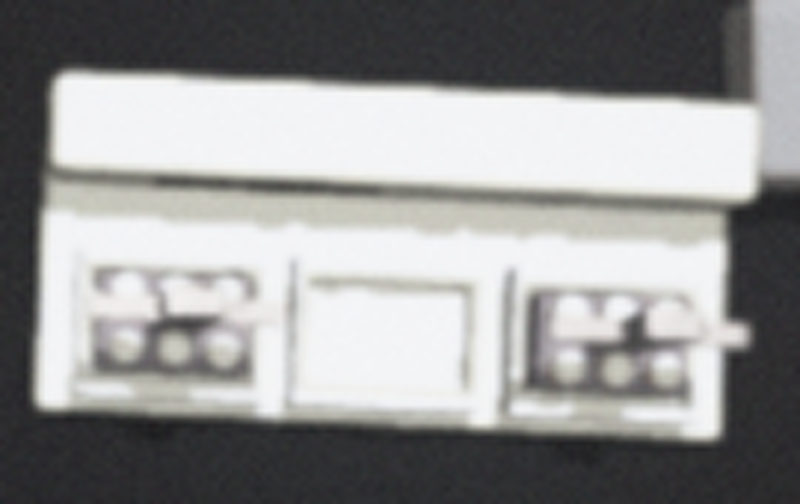

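The crops confirm the choice. The grey carrier hangs in the stand, with its tab at scene (388,228), and the middle bay is empty, centred at top (402,237). Next I measure the stand and the autosampler in the top view.

```bash
cat > h.py <<'E'
import numpy as np,cv2
from scipy.spatial.transform import Rotation as Ro
from cell import robot
def ray(name,px,st=None):
    m=robot.camera_model(name);K=m["camera_matrix"]
    d=np.linalg.inv(K)@np.array([px[0],px[1],1.])
    if name=="wrist":
        Rt=Ro.from_euler('xyz',st["tcp_rot"]).as_matrix();T=m["T_tool_cam"]
        return Rt@T[:3,3]+st["tool_pos"], Rt@(T[:3,:3]@d)
    return -m["R"].T@m["t"], m["R"].T@d
def onz(name,px,z,st=None):
    c,d=ray(name,px,st); return c+d*(z-c[2])/d[2]
def proj(name,X,st=None):
    m=robot.camera_model(name);X=np.asarray(X,float)
    if name=="wrist":
        Rt=Ro.from_euler('xyz',st["tcp_rot"]).as_matrix();T=m["T_tool_cam"]
        p=T[:3,:3].T@(Rt.T@(X-st["tool_pos"])-T[:3,3])
    else: p=m["R"]@X+m["t"]
    p=m["camera_matrix"]@p; return p[:2]/p[2]
def tri(obs):
    A=np.zeros((3,3));b=np.zeros(3)
    for c,d in obs:
        d=d/np.linalg.norm(d);P=np.eye(3)-np.outer(d,d);A+=P;b+=P@c
    X=np.linalg.solve(A,b)
    return X,[np.linalg.norm((np.eye(3)-np.outer(d,d)/(d@d))@(X-c)) for c,d in obs]
E
python3 - <<'E'
from h import *
t=cv2.imread("pics/top0.png").astype(int)
m=(t.min(2)>70).astype(np.uint8)
st=robot.state();print(Ro.from_euler('xyz',st["tcp_rot"]).as_matrix().round(3))
def comp(seed,m):
    n,l,ss,c=cv2.connectedComponentsWithStats(m)
    k=l[seed[1],seed[0]]; print(ss[k]); return (l==k).astype(np.uint8)
b=comp((215,265),m)
cn=max(cv2.findContours(b,0,cv2.CHAIN_APPROX_NONE)[0],key=cv2.contourArea)
# contour to world at z=12mm, then minAreaRect
P=np.array([onz("top",p[0],0.012)[:2] for p in cn])
r=cv2.minAreaRect((P*1000).astype(np.float32)); print("base",r,cv2.boxPoints(r).round(1).tolist())
E
```

```text
[[-0.     0.372 -0.928]
 [ 0.001 -0.928 -0.372]
 [-1.    -0.001 -0.   ]]
[ 208  206   98   90 5724]
base ((542.3107299804688, 184.52813720703125), (225.19761657714844, 194.0258026123047), 71.26309967041016) [[414.29998779296875, 109.0999984741211], [598.0, 46.70000076293945], [670.4000244140625, 260.0], [486.6000061035156, 322.29998779296875]]
```

Emit:
arm_command(delta_pos=[[-6,0,0],[-6,0,0],[-6,-66,-55.4],[-6,-66,-55.4],[-6,-66,-55.4],[-6,-66,-55.4],[-6,-66,-55.4],[-6,-66,-55.4],[-6,-66,-55.4],[-6,-66,-55.4],[-6,-66,-55.4],[-6,-66,-55.4],[-6,-66,-55.4],[-6,-66,-55.4],[-6,-66,-55.4],[-6,-66,-55.4],[-6,-66,-55.4],[-6,-66,-55.4],[-6,-66,-55.4],[-6,-66,-55.4]], delta_rot=[[0,0,0],[0,0,0],[-49.5,0,0],[-49.5,0,0],[-49.5,0,0],[-49.5,0,0],[-49.5,0,0],[-49.5,0,0],[-49.5,0,0],[-49.5,0,0],[-49.5,0,0],[-49.5,0,0],[-49.5,0,0],[-49.5,0,0],[-49.5,0,0],[-49.5,0,0],[-49.5,0,0],[-49.5,0,0],[-49.5,0,0],[-49.5,0,0]], gripper=[0,0,0,0,0,0,0,0,0,0,0,0,0,0,0,0,0,0,0,0])

```text
clock: 1.82
tool_pos: [0.485, 0.0882, 0.2914]
tcp_rot: [1.976, 1.57, 0.079]
force: [0.5, -0.0, 0.0]
gripper_width: 0.0852
```

```bash
cat >> h.py <<'E'
def plan(target,zang=None):
    """tool shift (cm) and turn (deg about tool axes) to reach TCP target with tool down, tool z at world angle zang(deg)"""
    s=robot.state();R=Ro.from_euler('xyz',s["tcp_rot"]).as_matrix()
    dp=R.T@(np.array(target)-s["tool_pos"])*100
    out=[dp.round(2)]
    if zang is not None:
        a=np.radians(zang);z=np.array([np.cos(a),np.sin(a),0]);x=np.array([0,0,-1.]);y=np.cross(z,x)
        out.append(np.degrees(Ro.from_matrix(R.T@np.c_[x,y,z]).as_rotvec()).round(2))
    print("pos",s["tool_pos"].round(4),"zang",np.degrees(np.arctan2(R[1,2],R[0,2])).round(2),"down",R[:,0].round(3),"F",s["force"].round(2),"w",s["gripper_width"].round(4));print("plan",*out)
E
python3 -c "
from h import *
plan([.52,.192,.29],-108.7)"
```

```text
Traceback (most recent call last):
  File "h.py", line 34, in plan
    print("pos",s["tool_pos"].round(4),"zang",np.degrees(np.arctan2(R[1,2],R[0,2])).round(2),"down",R[:,0].round(3),"F",s["force"].round(2),"w",s["gripper_width"].round(4));print("plan",*out)
                                                                                                                                                ^^^^^^^^^^^^^^^^^^^^^^^^
AttributeError: 'float' object has no attribute 'round'
```

```bash
sed -i 's/s\["gripper_width"\].round(4)/round(float(s["gripper_width"]),4),"t",round(s["clock"],2)/' h.py
python3 -c "
from h import *
plan([.52,.192,.29],-108.7)"
```

```text
pos [0.485  0.0882 0.2914] zang -108.66 down [ 0.  0. -1.] F [ 0.51 -0.04  0.03] w 0.0852 t 1.82
plan [  0.14  -0.   -10.96] [ 0.04 -0.01 -0.02]
```

Emit:
arm_command(delta_pos=[[0,0,-11],[0,0,-11],[0,0,-11],[0,0,-11],[0,0,-11],[0,0,-11]], delta_rot=[[0,0,0],[0,0,0],[0,0,0],[0,0,0],[0,0,0],[0,0,0]], gripper=[0,0,0,0,0,0])

```text
clock: 2.32
tool_pos: [0.5201, 0.1897, 0.2911]
tcp_rot: [-0.592, 1.57, -2.488]
force: [-0.6, -0.3, 0.3]
gripper_width: 0.0855
```

Run:
```python
from h import *
plan([.52,.192,.29],-108.7)
cv2.imwrite("pics/w1.png",robot.capture("wrist")[:,:,::-1])
```

```text
pos [0.5201 0.1897 0.2911] zang -108.67 down [-0. -0. -1.] F [-0.58 -0.26  0.26] w 0.0855 t 2.32
plan [ 0.11 -0.08 -0.21] [0.03 0.03 0.02]
```

View pics/w1.png

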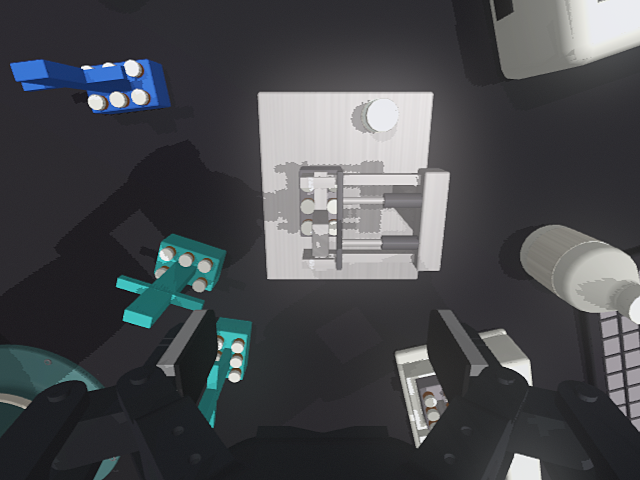

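The wrist view shows the carrier and hook near (320,215), with the stand square to the tool. The tab is at about (320,225), the dark keeper at x≈340 and the beam at (433,220). I'll enlarge it.

Run:
```python
from h import *
s=cv2.imread("pics/w1.png")
cv2.imwrite("pics/w1c.png",cv2.resize(s[155:285,285:460],None,fx=4.5,fy=4.5,interpolation=cv2.INTER_CUBIC))
```

```text
(no output)
```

View pics/w1c.png

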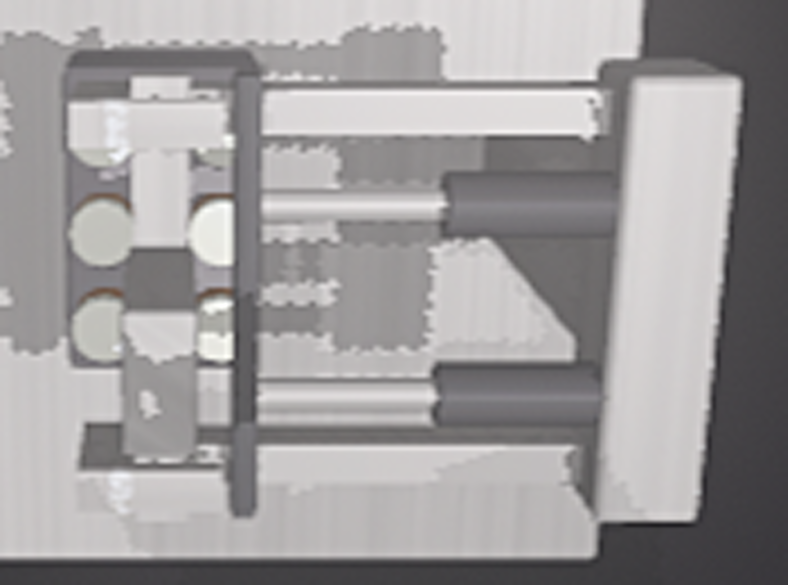

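Run:
```python
from h import *
st=robot.state()
f=lambda c:(c[0]/4.5+285-.4,c[1]/4.5+155-.4)
def show(n,c,z):
    P=onz("wrist",f(c),z,st); print(n,(P*1000).round(1)); return P
P={}
for n,c,z in [("tab lf",(123,312),.189),("tab rf",(197,312),.189),("tab ln",(123,458),.189),("tab rn",(194,458),.189),
 ("bar L",(131,77),.143),("bar R",(190,77),.143),
 ("lip +y tipfront",(68,102),.149),("lip +y end",(230,102),.149),("lip -y front",(80,472),.149),("lip -y end",(230,472),.149),
 ("keep front +y",(234,76),.144),("keep back +y",(259,76),.144),("keep front -y",(232,517),.144),("keep back -y",(256,517),.144),
 ("beam a",(630,77),.147),("beam b",(741,78),.147),("beam c",(598,520),.147),("beam d",(697,520),.147)]:
    P[n]=show(n,c,z)
# base corners from full image
im=cv2.imread("pics/w1.png")
for n,p in [("base -x+y",(259,93)),("base +x+y",(433,92)),("base +x-y",(417,278)),("base -x-y",(267,279))]:
    P[n]=onz("wrist",p,.012,st);print(n,(P[n]*1000).round(1))
a=P["base +x+y"]-P["base -x+y"];print(np.degrees(np.arctan2(a[1],a[0])))
a=P["base -x+y"]-P["base -x-y"];print(np.degrees(np.arctan2(a[1],a[0]))-90,np.linalg.norm(a))
a=P["keep front +y"]-P["keep front -y"];print("keeper",np.degrees(np.arctan2(a[1],a[0]))-90,np.linalg.norm(a))
a=P["beam a"]-P["beam c"];print("beam",np.degrees(np.arctan2(a[1],a[0]))-90,np.linalg.norm(a))
a=P["tab lf"]-P["tab ln"];print("tab",np.degrees(np.arctan2(a[1],a[0]))-90,np.linalg.norm(a))
yaw=np.radians(-18.7);ex=np.array([np.cos(yaw),np.sin(yaw),0]);ey=np.array([-ex[1],ex[0],0])
O=(P["beam a"]+P["beam b"]+P["beam c"]+P["beam d"])/4-ex*.045; B=sum(P[k] for k in P if k[:4]=="base")/4+ex*.02
print("origin from beam",O,"from base",B)
for k in P: d=P[k]-O; print(k,(d@ex*1000).round(1),(d@ey*1000).round(1))
```

```text
tab lf [516.8 204.1 189. ]
tab rf [527.6 200.5 189. ]
tab ln [508.8 181.4 189. ]
tab rn [519.5 177.7 189. ]
bar L [526.8 232.6 143. ]
bar R [536.7 229.2 143. ]
lip +y tipfront [515.5 232.7 149. ]
lip +y end [542.  223.7 149. ]
lip -y front [494.4 167.6 149. ]
lip -y end [520.8 158.6 149. ]
keep front +y [544. 227. 144.]
keep back +y [548.2 225.6 144. ]
keep front -y [517.9 147.9 144. ]
keep back -y [522.2 146.4 144. ]
beam a [609.  205.2 147. ]
beam b [627.2 198.9 147. ]
beam c [583.5 126.3 147. ]
beam d [601.2 120.3 147. ]
base -x+y [490.3 315.7  12. ]
base +x+y [667.6 256.6  12. ]
base +x-y [598.2  50.7  12. ]
base -x-y [418.9 110.   12. ]
-18.438964603649012
-19.154113177797512 0.21773039383317339
keeper -18.289006844204295 0.08337375185237365
beam -17.918429509644497 0.08293836610321849
tab -19.228333956070898 0.024122210282709066
origin from beam [0.56259841 0.17711353 0.147     ] from base [0.56268801 0.17683579 0.012     ]
tab lf -52.1 10.9
tab rf -40.6 10.9
tab ln -52.3 -13.2
tab rn -41.0 -13.2
bar L -51.7 41.0
bar R -41.3 41.0
lip +y tipfront -62.4 37.5
lip +y end -34.4 37.5
lip -y front -61.6 -30.9
lip -y end -33.7 -30.9
keep front +y -33.6 41.3
keep back +y -29.2 41.3
keep front -y -33.0 -42.0
keep back -y -28.4 -42.0
beam a 34.9 41.5
beam b 54.2 41.3
beam c 36.1 -41.4
beam d 54.8 -41.4
base -x+y -112.9 108.1
base +x+y 74.0 108.9
base +x-y 74.2 -108.3
base -x-y -114.6 -109.6
```

The measurements agree with the given sizes:
- **Base:** 218 long, against 220.
- **Keeper:** 83, against 84.
- **Stand origin:** (0.5626, 0.177), yaw −18.6°, the same from beam and base.
- **Tab:** 24.1 long, centre (0.518, 0.191).
- **Keeper front:** stand x ≈ −33, about +2.5 to +3 mm from nominal.

Now I go down to the tab.

```bash
python3 -c "
from h import *
plan([.5182,.1909,.152],-108.6)"
```

```text
pos [0.5201 0.1893 0.2913] zang -108.71 down [-0. -0. -1.] F [-0.16  0.64 -0.29] w 0.085 t 2.37
plan [13.93 -0.23 -0.09] [-0.11  0.01 -0.  ]
```

Emit:
arm_command(delta_pos=[[4,-0.23,-0.1],[8,-0.23,-0.1],[11,-0.23,-0.1],[13.0,-0.23,-0.1],[13.9,-0.23,-0.1],[13.9,-0.23,-0.1],[13.9,-0.23,-0.1]], delta_rot=[[0,0,0],[0,0,0],[0,0,0],[0,0,0],[0,0,0],[0,0,0],[0,0,0]], gripper=[0,0,0,0,0,0,0])

```text
clock: 2.95
tool_pos: [0.5188, 0.1912, 0.1536]
tcp_rot: [2.178, 1.57, 0.28]
force: [0.1, -0.3, 1.1]
gripper_width: 0.0854
```

Run:
```python
from h import *
plan([.5182,.1909,.152],-108.6)
cv2.imwrite("pics/w2.png",robot.capture("wrist")[:,:,::-1])
plan([.5182,.1909,.152],-108.6)
```

```text
pos [0.5188 0.1912 0.1536] zang -108.73 down [ 0.001  0.    -1.   ] F [ 0.09 -0.28  1.05] w 0.0854 t 2.95
plan [ 0.16 -0.04  0.05] [-0.13 -0.04 -0.06]
pos [0.5191 0.1915 0.1543] zang -108.72 down [ 0.002  0.001 -1.   ] F [-0.32  0.05 -0.2 ] w 0.0852 t 3.0
plan [ 0.23 -0.06  0.08] [-0.12 -0.07 -0.11]
```

View pics/w2.png

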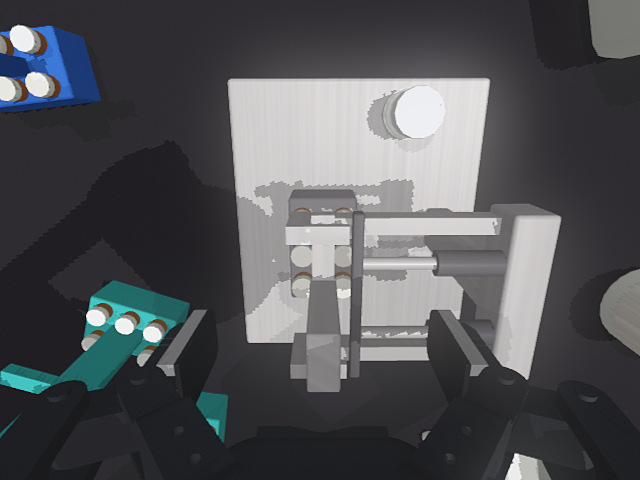

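The open jaws straddle the tab, whose top spans (307–340, 335–391). I'll re-measure it from this close.

Run:
```python
from h import *
s=cv2.imread("pics/w2.png")
cv2.imwrite("pics/w2c.png",cv2.resize(s[200:400,280:370],None,fx=3,fy=3,interpolation=cv2.INTER_CUBIC))
st=robot.state()
st=dict(st);st["tool_pos"]=np.array([.5188,.1912,.1537])
for p in [(306.5,334.5),(339,334.5),(307.5,391),(340,391)]:
    print((onz("wrist",p,.189,st)*1000).round(1))
g=s[340:390].mean((0,2));print(g[300:348].round(0))
```

```text
[516.8 204.3 189. ]
[527.3 200.8 189. ]
[509.4 182.2 189. ]
[520.5 178.5 189. ]
[100.  99.  99.  98.  98.  95. 105. 123. 133. 135. 135. 135. 134. 134.
 134. 134. 134. 134. 134. 134. 134. 134. 133. 133. 133. 133. 133. 132.
 132. 132. 132. 132. 132. 131. 131. 131. 131. 131. 128. 118. 120. 129.
 136. 134. 130. 130. 114.  84.]
```

View pics/w2c.png

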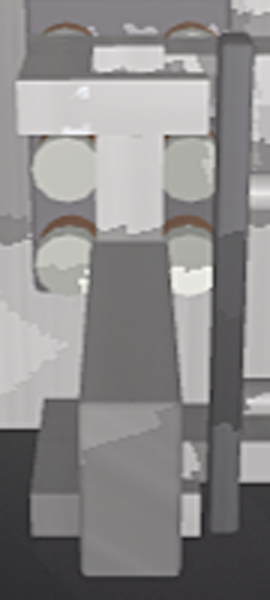

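Emit:
arm_command(delta_pos=[[0.15,-0.05,0],[0.15,-0.05,0],[0.15,-0.05,0],[0.15,-0.05,0],[0.15,-0.05,0],[0.15,-0.05,0]], delta_rot=[[0,0,0],[0,0,0],[0,0,0],[0,0,0],[0,0,0],[0,0,0]], gripper=[100,160,180,190,195,195], squeeze=25)

```text
clock: 3.5
tool_pos: [0.518, 0.192, 0.1509]
tcp_rot: [2.241, 1.571, 0.344]
force: [1.0, -0.1, -0.2]
gripper_width: 0.02
```

Run:
```python
from h import *
plan([.5185,.1914,.152],-108.6)
s=robot.capture("wrist")[:,:,::-1]
cv2.imwrite("pics/w3.png",s)
plan([.5185,.1914,.152],-108.6)
```

```text
pos [0.518  0.192  0.1509] zang -108.68 down [ 0.  0. -1.] F [ 1.04 -0.13 -0.2 ] w 0.02 t 3.5
plan [-0.11  0.07  0.04] [-0.08 -0.   -0.01]
pos [0.5179 0.1919 0.1509] zang -108.68 down [ 0.  0. -1.] F [-0.04  0.62  0.16] w 0.0204 t 3.55
plan [-0.11  0.07  0.03] [-0.08 -0.    0.  ]
```

View pics/w3.png

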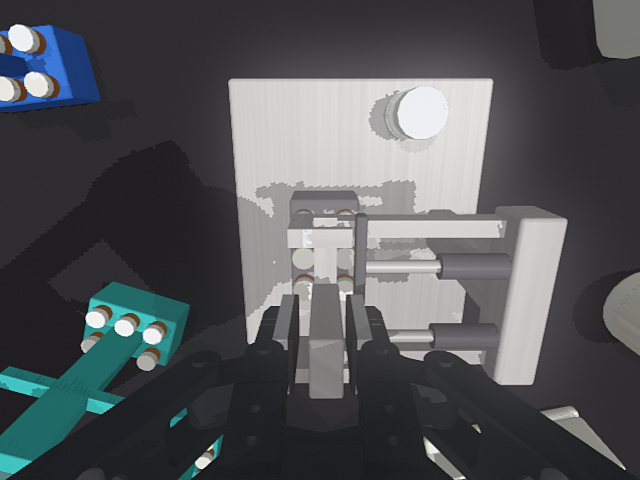

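The tab at (309–343) sits about 3 px right of the jaw centre (299–347). I'll shift 0.8 mm in tool y and close.

Emit:
arm_command(delta_pos=[[-0.05,0.08,0.03],[-0.05,0.08,0.03],[-0.05,0.08,0.03],[-0.05,0.08,0.03],[-0.05,0.08,0.03],[-0.05,0.08,0.03],[-0.05,0.08,0.03]], delta_rot=[[0,0,0],[0,0,0],[0,0,0],[0,0,0],[0,0,0],[0,0,0],[0,0,0]], gripper=[195,195,205,215,225,235,235], squeeze=25)

```text
clock: 4.13
tool_pos: [0.5186, 0.1914, 0.1513]
tcp_rot: [1.955, 1.571, 0.058]
force: [0.2, 0.6, 1.0]
gripper_width: 0.0116
```

Run:
```python
from h import *
plan([.5185,.1914,.152],-108.6)
```

```text
pos [0.5186 0.1914 0.1513] zang -108.68 down [ 0.  0. -1.] F [0.21 0.6  1.  ] w 0.0116 t 4.13
plan [-0.07 -0.01  0.  ] [-0.08 -0.   -0.01]
```

Gripped: opening 11.6 mm, force about 1 N. I raise the squeeze, lift slightly, and start sliding back.

Emit:
arm_command(delta_pos=[[0,0,0],[0,0,0],[0,0,0],[-0.04,0,0],[-0.08,0,0],[-0.08,0,0],[-0.08,0,0]], delta_rot=[[0,0,0],[0,0,0],[0,0,0],[0,0,0],[0,0,0],[0,0,0],[0,0,0]], gripper=[255,255,255,255,255,255,255], squeeze=70)

```text
clock: 4.72
tool_pos: [0.5184, 0.1913, 0.1519]
tcp_rot: [-1.062, 1.57, -2.959]
force: [0.4, 0.0, -1.9]
gripper_width: 0.0112
```

Run:
```python
from h import *
plan([.5185,.1914,.152],-108.6)
```

```text
pos [0.5184 0.1913 0.1519] zang -108.68 down [-0.001 -0.    -1.   ] F [ 0.37  0.01 -1.95] w 0.0112 t 4.72
plan [-0.01  0.   -0.01] [-0.08  0.01  0.03]
```

Emit:
arm_command(delta_pos=[[0,0.15,0],[0,0.3,0],[0,0.45,0],[0,0.6,0],[0,0.7,0],[0,0.7,0],[0,0.7,0]], delta_rot=[[0,0,0],[0,0,0],[0,0,0],[0,0,0],[0,0,0],[0,0,0],[0,0,0]], gripper=[255,255,255,255,255,255,255])

```text
clock: 5.3
tool_pos: [0.5253, 0.1891, 0.1521]
tcp_rot: [-1.593, 1.571, 2.794]
force: [0.0, 0.5, -2.7]
gripper_width: 0.0112
```

Emit:
arm_command(delta_pos=[[0,0.1,0],[0,0.15,0],[0,0.15,0],[0,0.15,0]], delta_rot=[[0,0,0],[0,0,0],[0,0,0],[0,0,0]], gripper=[255,255,255,255])

```text
clock: 5.63
tool_pos: [0.5264, 0.1887, 0.1521]
tcp_rot: [-1.474, 1.57, 2.912]
force: [-3.9, 1.9, -1.3]
gripper_width: 0.0112
```

Emit:
arm_command(delta_pos=[[0,0.1,0],[0,0.15,0],[0,0.15,0],[0,0.15,0]], delta_rot=[[0,0,0],[0,0,0],[0,0,0],[0,0,0]], gripper=[255,255,255,255])

```text
clock: 5.97
tool_pos: [0.528, 0.1882, 0.152]
tcp_rot: [-1.48, 1.57, 2.906]
force: [-4.7, 2.1, -0.9]
gripper_width: 0.0111
```

Run:
```python
from h import *
plan([.5185,.1914,.152],-108.6)
```

```text
pos [0.528  0.1882 0.152 ] zang -108.68 down [-0.  0. -1.] F [-4.68  2.13 -0.88] w 0.0111 t 5.97
plan [ 0.01 -1.    0.  ] [-0.08  0.    0.02]
```

The keeper was found at about 8.4 mm of travel, with force 4.3 N rising to 5.1 N. It is now roughly 1.7 mm pressed. I press on gently.

Emit:
arm_command(delta_pos=[[0,0.12,0],[0,0.24,0],[0,0.36,0],[0,0.48,0],[0,0.55,0],[0,0.6,0],[0,0.6,0],[0,0.6,0]], delta_rot=[[0,0,0],[0,0,0],[0,0,0],[0,0,0],[0,0,0],[0,0,0],[0,0,0],[0,0,0]], gripper=[255,255,255,255,255,255,255,255])

```text
clock: 6.63
tool_pos: [0.5333, 0.1864, 0.152]
tcp_rot: [-1.44, 1.57, 2.946]
force: [-8.8, 2.6, -0.3]
gripper_width: 0.0111
```

Run:
```python
from h import *
plan([.5185,.1914,.152],-108.6)
```

```text
pos [0.5333 0.1864 0.152 ] zang -108.68 down [-0.001  0.    -1.   ] F [-8.84  2.62 -0.32] w 0.0111 t 6.63
plan [ 0.   -1.57 -0.  ] [-0.08  0.01  0.07]
```

Emit:
arm_command(delta_pos=[[0,0.08,0],[0,0.15,0],[0,0.2,0],[0,0.2,0],[0,0.2,0]], delta_rot=[[0,0,0],[0,0,0],[0,0,0],[0,0,0],[0,0,0]], gripper=[255,255,255,255,255])

```text
clock: 7.05
tool_pos: [0.5351, 0.1858, 0.152]
tcp_rot: [-1.45, 1.569, 2.937]
force: [-9.4, 3.0, -0.1]
gripper_width: 0.0113
```

Run:
```python
from h import *
plan([.5185,.1914,.152],-108.6)
s=robot.capture("wrist")[:,:,::-1]
cv2.imwrite("pics/w4.png",s);cv2.imwrite("pics/w4c.png",cv2.resize(s[170:420,260:400],None,fx=2.4*2,fy=2.4,interpolation=cv2.INTER_CUBIC))
plan([.5185,.1914,.152],-108.6)
```

```text
pos [0.5351 0.1858 0.152 ] zang -108.67 down [-0.001  0.    -1.   ] F [-9.37  3.05 -0.11] w 0.0113 t 7.05
plan [ 0.   -1.75  0.  ] [-0.07  0.01  0.09]
pos [0.5351 0.1858 0.152 ] zang -108.67 down [-0.002  0.    -1.   ] F [-9.13  2.74  0.41] w 0.0111 t 7.1
plan [-0.   -1.75  0.  ] [-0.07  0.01  0.09]
```

View pics/w4c.png

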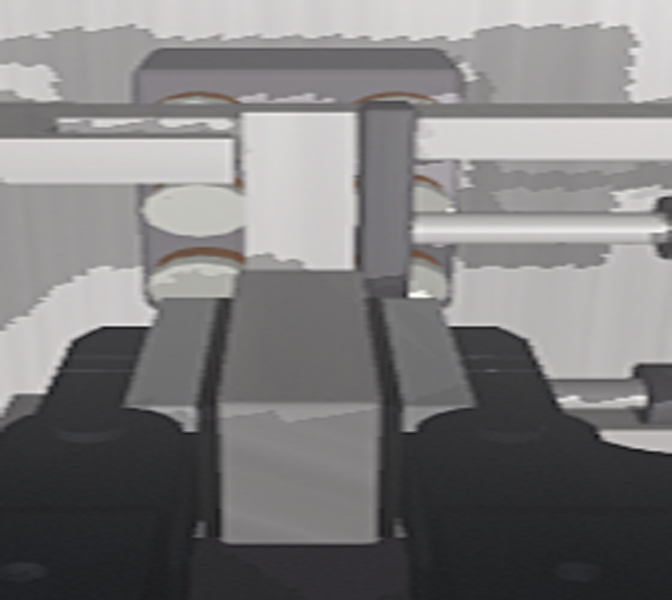

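The bar's front edge (crop x 243) is clear of the lip end (232), and the keeper force of 9.9 N corresponds to about 9.3 mm pressed. I lift straight up 20 mm, holding the press.

Emit:
arm_command(delta_pos=[[-0.2,0,0],[-0.5,0,0],[-0.8,0,0],[-1.1,0,0],[-1.4,0,0],[-1.7,0,0],[-2.0,0,0],[-2.0,0,0],[-2.0,0,0]], delta_rot=[[0,0,0],[0,0,0],[0,0,0],[0,0,0],[0,0,0],[0,0,0],[0,0,0],[0,0,0],[0,0,0]], gripper=[255,255,255,255,255,255,255,255,255])

```text
clock: 7.85
tool_pos: [0.535, 0.1857, 0.1718]
tcp_rot: [-1.282, 1.569, 3.104]
force: [-9.2, 1.8, -1.8]
gripper_width: 0.0114
```

Run:
```python
from h import *
plan([.5185,.1914,.152],-108.6)
s=robot.capture("wrist")[:,:,::-1]
cv2.imwrite("pics/w5.png",s)
```

```text
pos [0.535  0.1857 0.1718] zang -108.67 down [-0.002  0.    -1.   ] F [-9.18  1.79 -1.75] w 0.0114 t 7.85
plan [ 1.98 -1.74 -0.01] [-0.07  0.03  0.11]
```

View pics/w5.png

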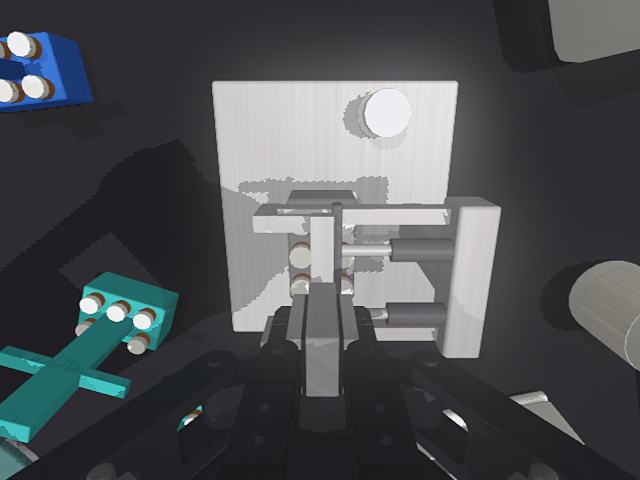

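The bar is now above the tips, and the keeper bears on the stem at 9.2 N. I'll check where the turquoise look-alikes are before moving forward, and find the bay.

Run:
```python
from h import *
t=cv2.imread("pics/top0.png")
hsv=cv2.cvtColor(t,cv2.COLOR_BGR2HSV)
m=cv2.inRange(hsv,(80,100,90),(95,255,255)); m[345:]=0
n,l,ss,c=cv2.connectedComponentsWithStats(m)
yaw=np.radians(-18.6);ex=np.array([np.cos(yaw),np.sin(yaw)]);ey=np.array([-ex[1],ex[0]]);O=np.array([.5626,.177])
for k in range(1,n):
    if ss[k][4]>40:
        ys,xs=np.where(l==k)
        for z in (.03,.15):
            P=np.array([onz("top",(x,y),z)[:2] for x,y in zip(xs,ys)])
            d=P-O; print(c[k].round(),z,"stand x",(d@ex).min().round(3),(d@ex).max().round(3),"y",(d@ey).min().round(3),(d@ey).max().round(3))
# bay: white block incl housing
m=(t.min(2)>100).astype(np.uint8)
n,l,ss,c=cv2.connectedComponentsWithStats(m);k=l[225,400];print(ss[k])
g=t.min(2)
cr=cv2.resize(t[180:265,335:470],(800,504))
for nm,p in [("nw",(45,215)),("ne",(725,242)),("sw",(35,408)),("se",(720,440))]:
    px=(335+p[0]/5.926-.4,180+p[1]/5.926-.4); print(nm,(onz("top",px,.04)*1000).round(1))
for nm,p in [("nw",(305,278)),("ne",(474,287)),("sw",(297,396)),("se",(470,398))]:
    px=(335+p[0]/5.926-.4,180+p[1]/5.926-.4); print("pocket",nm,(onz("top",px,.04)*1000).round(1))
```

```text
[263. 326.] 0.03 stand x -0.26 -0.168 y -0.115 -0.05
[263. 326.] 0.15 stand x -0.242 -0.157 y -0.121 -0.061
[312. 324.] 0.03 stand x -0.194 -0.14 y -0.251 -0.16
[312. 324.] 0.15 stand x -0.181 -0.132 y -0.247 -0.163
[ 340  178  167   77 8121]
nw [627.8 -54.3  40. ]
ne [ 606.8 -366.3   40. ]
sw [539.3 -47.1  40. ]
se [ 515.9 -360.1   40. ]
pocket nw [ 595.5 -172.7   40. ]
pocket ne [ 589.2 -250.1   40. ]
pocket sw [ 541.5 -167.1   40. ]
pocket se [ 538.3 -246.3   40. ]
```

The turquoise pair lies beyond stand x −0.157 and y < −0.05, so moving 7 cm forward is clear. I then go up.

Emit:
arm_command(delta_pos=[[0,-0.4,0],[0,-0.9,0],[0,-1.6,0],[0,-2.6,0],[0,-3.6,0],[0,-4.6,0],[0,-5.6,0],[0,-6.5,0],[0,-7,0],[0,-7,0],[0,-7,0]], delta_rot=[[0,0,0],[0,0,0],[0,0,0],[0,0,0],[0,0,0],[0,0,0],[0,0,0],[0,0,0],[0,0,0],[0,0,0],[0,0,0]], gripper=[255,255,255,255,255,255,255,255,255,255,255])

```text
clock: 8.82
tool_pos: [0.4692, 0.2082, 0.1723]
tcp_rot: [2.204, 1.57, 0.307]
force: [0.3, -0.1, -1.7]
gripper_width: 0.0109
```

Run:
```python
from h import *
plan([.49,-.09,.33],-93.8)
s=robot.capture("wrist")[:,:,::-1]
cv2.imwrite("pics/w6.png",s)
```

```text
pos [0.4692 0.2082 0.1723] zang -108.65 down [ 0.001  0.    -1.   ] F [ 0.34 -0.1  -1.66] w 0.0109 t 8.82
plan [-15.77  11.51  27.58] [-14.85  -0.02  -0.03]
```

View pics/w6.png

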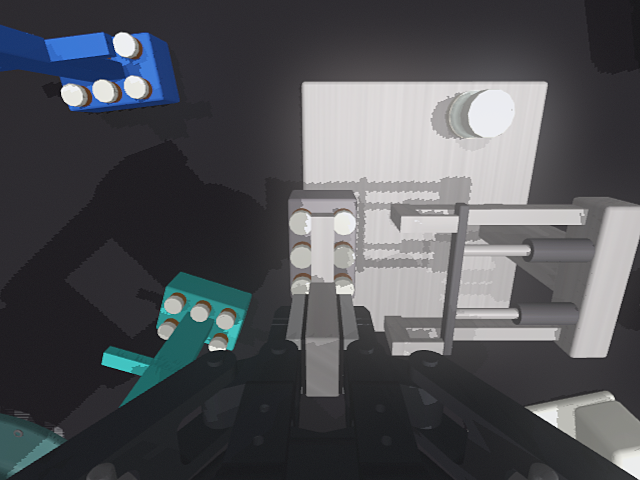

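The carrier is off the hook: held square at (325,240), with the hook empty at (420,270). Up first, then across to the viewing pose near the bay.

Emit:
arm_command(delta_pos=[[-2,0,0],[-5,0,0],[-9,0,0],[-12.5,0,0],[-15.8,0,0],[-15.8,1,2.4],[-15.8,2,4.8],[-15.8,3.2,7.7],[-15.8,4.4,10.5],[-15.8,5.6,13.4],[-15.8,6.8,16.3],[-15.8,8,19.2],[-15.8,9.2,22],[-15.8,10.3,24.7],[-15.8,11,26.5],[-15.8,11.5,27.6],[-15.8,11.5,27.6],[-15.8,11.5,27.6],[-15.8,11.5,27.6]], delta_rot=[[0,0,0],[0,0,0],[0,0,0],[0,0,0],[0,0,0],[-1,0,0],[-2,0,0],[-4,0,0],[-6,0,0],[-8,0,0],[-10,0,0],[-12,0,0],[-13.5,0,0],[-14.9,0,0],[-14.9,0,0],[-14.9,0,0],[-14.9,0,0],[-14.9,0,0],[-14.9,0,0]], gripper=[255,255,255,255,255,255,255,255,255,255,255,255,255,255,255,255,255,255,255])

```text
clock: 10.45
tool_pos: [0.49, -0.0896, 0.3301]
tcp_rot: [-2.695, 1.57, 1.952]
force: [-0.3, -0.2, -1.6]
gripper_width: 0.0111
```

Run:
```python
from h import *
plan([.49,-.09,.33],-93.8)
s=robot.capture("wrist")[:,:,::-1]
cv2.imwrite("pics/w7.png",s)
plan([.49,-.09,.33],-93.8)
```

```text
pos [ 0.49   -0.0896  0.3301] zang -93.77 down [-0.  0. -1.] F [-0.33 -0.19 -1.64] w 0.0111 t 10.45
plan [0.01 0.01 0.04] [ 0.03 -0.02  0.01]
pos [ 0.49   -0.0894  0.3301] zang -93.73 down [-0.  0. -1.] F [-0.33  0.21 -2.91] w 0.0112 t 10.5
plan [0.01 0.01 0.06] [ 0.07 -0.01  0.  ]
```

View pics/w7.png

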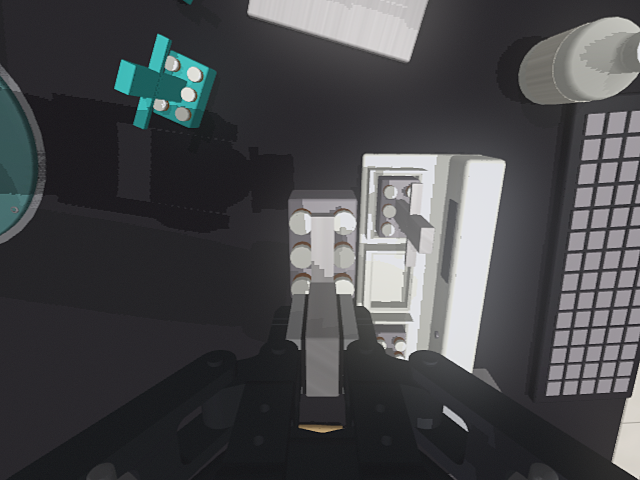

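The bay strip runs down x≈360–430. The empty pocket is at (388,278), between a carrier at (390,205) and another at (390,350). I'll enlarge the pocket.

Run:
```python
from h import *
s=cv2.imread("pics/w7.png")
cv2.imwrite("pics/w7c.png",cv2.resize(s[145:340,350:450],None,fx=6,fy=3,interpolation=cv2.INTER_CUBIC))
```

```text
(no output)
```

View pics/w7c.png

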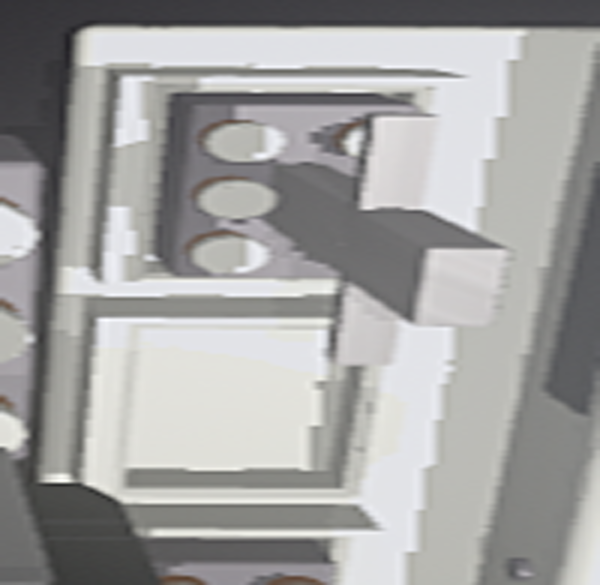

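I'll look again from lower and nearer for a sharper fix.

Run:
```python
from h import *
plan([.482,-.135,.225],-93.8)
```

```text
pos [ 0.49   -0.0894  0.3301] zang -93.73 down [-0.  0. -1.] F [-0.33  0.21 -2.91] w 0.0112 t 10.5
plan [10.51 -0.5   4.61] [ 0.07 -0.01  0.  ]
```

Emit:
arm_command(delta_pos=[[2,-0.5,1.5],[4,-0.5,3],[6.5,-0.5,4.6],[9,-0.5,4.6],[10.5,-0.5,4.6],[10.5,-0.5,4.6],[10.5,-0.5,4.6],[10.5,-0.5,4.6]], delta_rot=[[0,0,0],[0,0,0],[0,0,0],[0,0,0],[0,0,0],[0,0,0],[0,0,0],[0,0,0]], gripper=[255,255,255,255,255,255,255,255])

```text
clock: 11.17
tool_pos: [0.4824, -0.1354, 0.2269]
tcp_rot: [1.357, 1.569, -0.278]
force: [-0.1, 0.4, -1.1]
gripper_width: 0.0111
```

Run:
```python
from h import *
plan([.482,-.135,.225],-93.8)
st=robot.state()
s=robot.capture("wrist")[:,:,::-1]
cv2.imwrite("pics/w8.png",s)
cv2.imwrite("pics/w8c.png",cv2.resize(s[220:370,355:475],None,fx=5,fy=4,interpolation=cv2.INTER_CUBIC))
import pickle;pickle.dump(st,open("st8.pkl","wb"))
```

```text
pos [ 0.4824 -0.1354  0.2269] zang -93.73 down [ 0.002 -0.001 -1.   ] F [-0.09  0.41 -1.1 ] w 0.0111 t 11.17
plan [ 0.19 -0.05 -0.03] [ 0.07  0.02 -0.11]
```

View pics/w8.png

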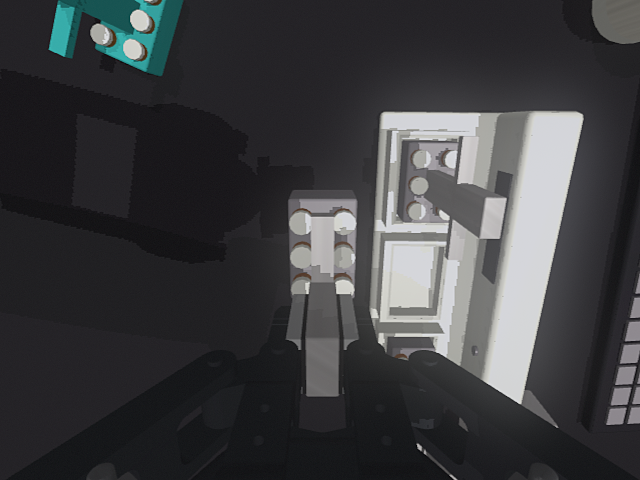

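View pics/w8c.png

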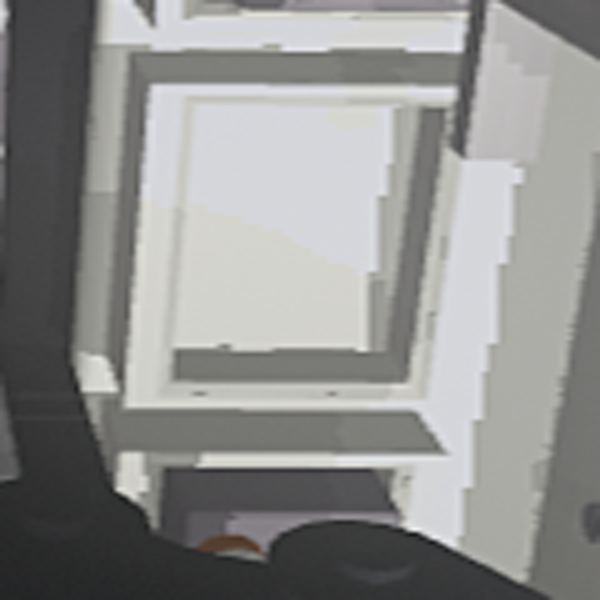

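Run:
```python
from h import *
import pickle
st=pickle.load(open("st8.pkl","rb"))
f=lambda c:(c[0]/5+355-.4,c[1]/4+220-.4)
yaw=np.radians(-3.8);ex=np.array([np.cos(yaw),np.sin(yaw),0]);ey=np.array([-ex[1],ex[0],0])
O=np.array([.567,-.209,0])
for n,c in [("outer -x+y",(150,85)),("outer -x-y",(125,408)),("outer -y r",(420,408)),("outer +y r",(455,87)),
  ("mouth +y-x",(183,99)),("mouth -y-x",(168,384)),("mouth -y+x",(407,384)),("mouth +y+x",(447,104))]:
    P=onz("wrist",f(c),.04,st); d=P-O; print(n,(P*1000).round(1),"bay",(d@ex*1000).round(1),(d@ey*1000).round(1))
```

```text
outer -x+y [ 539.7 -165.9   40. ] bay -30.1 41.2
outer -x-y [ 533.5 -252.8   40. ] bay -30.5 -45.9
outer -y r [ 593.9 -256.7   40. ] bay 30.0 -45.8
outer +y r [ 597.6 -170.3   40. ] bay 28.0 40.7
mouth +y-x [ 545.9 -169.9   40. ] bay -23.6 37.6
mouth -y-x [ 542.4 -246.4   40. ] bay -22.1 -38.9
mouth -y+x [ 591.  -249.6   40. ] bay 26.6 -38.9
mouth +y+x [ 596.3 -174.4   40. ] bay 26.9 36.4
```

Run:
```python
from h import *
s=cv2.imread("pics/w8.png")
c=s[230:330,370:460]
g=cv2.cvtColor(c,cv2.COLOR_BGR2GRAY)
g=np.clip((g.astype(float)-90)*255/150,0,255).astype(np.uint8)
g=cv2.createCLAHE(3,(3,3)).apply(g)
cv2.imwrite("pics/w8d.png",cv2.resize(g,None,fx=7,fy=6,interpolation=cv2.INTER_NEAREST))
```

```text
(no output)
```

View pics/w8d.png

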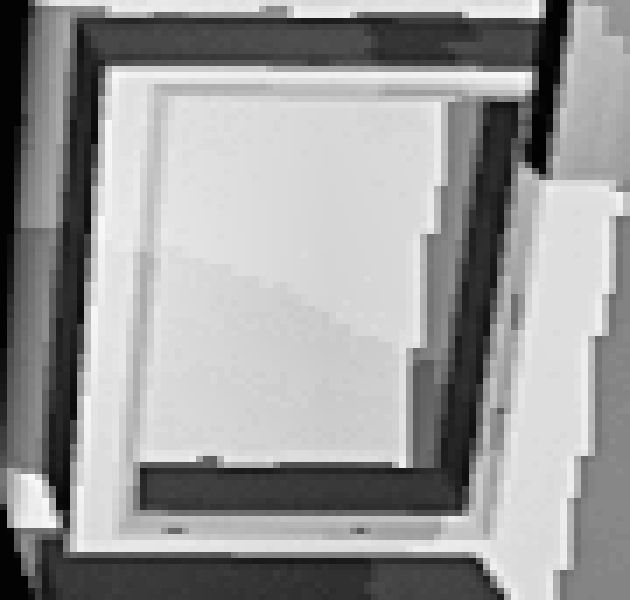

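Run:
```python
from h import *
import pickle
st=pickle.load(open("st8.pkl","rb"))
f=lambda c:(c[0]/7+370-.5,c[1]/6+230-.5)
yaw=np.radians(-4.0);ex=np.array([np.cos(yaw),np.sin(yaw),0]);ey=np.array([-ex[1],ex[0],0])
O=np.array([.567,-.209,0])
for n,c,z in [("outer -x+y",(103,66),.04),("outer -x-y",(70,552),.04),("outer -y r",(475,553),.04),
  ("mouth40 -x+y",(149,86),.04),("mouth40 -x-y",(119,535),.04),("mouth40 +x+y",(541,170),.04),("mouth40 +x-y",(492,535),.04),
  ("in37 -x+y",(165,97),.037),("in37 -x-y",(138,512),.037),("in37 +x-y",(466,512),.037),("in37 +x+y",(518,102),.037),
  ("floor -y-x",(140,465),.02),("floor -y+x",(412,465),.02)]:
    P=onz("wrist",f(c),z,st); d=P-O; print(n,(P*1000).round(1),"bay",(d@ex*1000).round(1),(d@ey*1000).round(1))
```

```text
outer -x+y [ 539.3 -165.6   40. ] bay -30.6 41.4
outer -x-y [ 533.4 -252.6   40. ] bay -30.5 -45.9
outer -y r [ 592.6 -256.7   40. ] bay 28.9 -45.8
mouth40 -x+y [ 545.5 -169.3   40. ] bay -24.2 38.1
mouth40 -x-y [ 540.6 -249.8   40. ] bay -23.5 -42.6
mouth40 +x+y [ 599.4 -187.2   40. ] bay 30.8 24.1
mouth40 +x-y [ 595.  -253.4   40. ] bay 31.0 -42.3
in37 -x+y [ 548.3 -172.4   37. ] bay -21.2 35.2
in37 -x-y [ 543.9 -247.3   37. ] bay -20.3 -39.8
in37 +x-y [ 592.  -250.5   37. ] bay 27.8 -39.6
in37 +x+y [ 596.8 -176.4   37. ] bay 27.5 34.6
floor -y-x [ 547.2 -247.7   20. ] bay -17.0 -40.0
floor -y+x [ 588.8 -250.4   20. ] bay 24.6 -39.8
```

The bay measures 81×55 at the mouth and 75×48.5 inside, as it should. Its centre is (0.5703, −0.2115), yaw −4.0°. Now I measure how the carrier sits in the hand, from the same picture.

Run:
```python
from h import *
s=cv2.imread("pics/w8.png")
cv2.imwrite("pics/w8e.png",cv2.resize(s[180:405,275:370],(665,585*1),interpolation=cv2.INTER_CUBIC))
```

```text
(no output)
```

View pics/w8e.png

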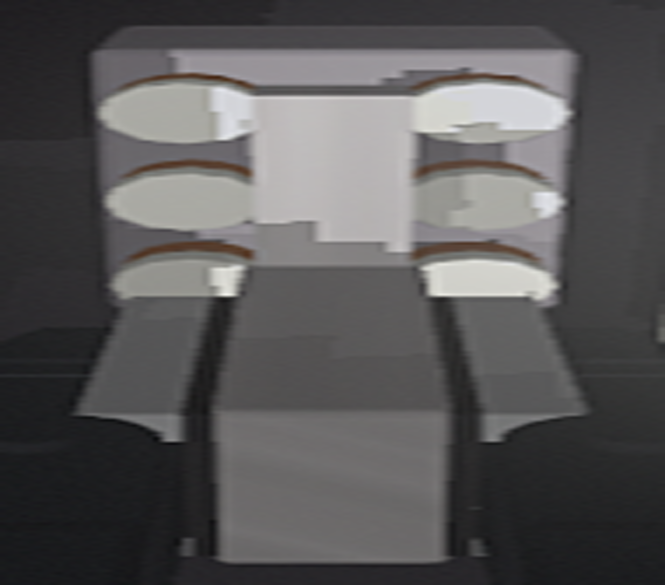

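Run:
```python
from h import *
import pickle
st=pickle.load(open("st8.pkl","rb"))
R=Ro.from_euler('xyz',st["tcp_rot"]).as_matrix()
f=lambda c:(c[0]/7+275-.4,c[1]/2.6+180-.4)
b=st["tool_pos"][2]-.1165
for n,c,z in [("blk top L",(93,50),.034),("blk top R",(577,50),.034),("side L",(110,290),.034),("side R",(557,290),.034),("bot L",(108,27),0),("bot R",(562,27),0),
  ("bar L",(253,95),.108),("bar R",(412,95),.108),("tab",(215,410),.154),("tab",(446,410),.154),("tab",(218,560),.154),("tab",(447,560),.154)]:
    P=onz("wrist",f(c),b+z,st); print(n,"tool y,z mm",(R.T@(P-st["tool_pos"])*1000).round(1)[1:])
```

```text
blk top L tool y,z mm [-22.  -34.9]
blk top R tool y,z mm [ 21.4 -34.9]
side L tool y,z mm [-22.2  28.8]
side R tool y,z mm [21.3 28.8]
bot L tool y,z mm [-23.5 -34.5]
bot R tool y,z mm [ 22.9 -34.5]
bar L tool y,z mm [ -5.3 -42.4]
bar R tool y,z mm [  4.4 -42.4]
tab tool y,z mm [ -6.  -12.4]
tab tool y,z mm [  5.  -12.3]
tab tool y,z mm [-6.2 11.1]
tab tool y,z mm [ 5.4 11.2]
```

Run:
```python
from h import *
plan([.5706,-.2115,.225],-94.0)
```

```text
pos [ 0.4825 -0.1355  0.227 ] zang -93.73 down [ 0.002 -0.001 -1.   ] F [-0.58  0.08 -2.04] w 0.0111 t 11.22
plan [0.23 9.29 7.01] [ 0.27  0.03 -0.13]
```

Emit:
arm_command(delta_pos=[[0,0,2],[0,0,4],[0,0,6],[0,0,7],[0,1,7],[0,3,7],[0,5,7],[0,7,7],[0,8.5,7],[0,9.3,7],[0,9.3,7],[0,9.3,7],[0,9.3,7]], delta_rot=[[0.27,0,0],[0.27,0,0],[0.27,0,0],[0.27,0,0],[0.27,0,0],[0.27,0,0],[0.27,0,0],[0.27,0,0],[0.27,0,0],[0.27,0,0],[0.27,0,0],[0.27,0,0],[0.27,0,0]], gripper=[255,255,255,255,255,255,255,255,255,255,255,255,255])

```text
clock: 12.3
tool_pos: [0.5696, -0.2115, 0.2254]
tcp_rot: [1.305, 1.571, -0.336]
force: [-0.4, 0.2, -2.7]
gripper_width: 0.0113
```

Run:
```python
from h import *
plan([.5706,-.2115,.165],-94.0)
s=robot.capture("wrist")[:,:,::-1]
cv2.imwrite("pics/w9.png",s)
plan([.5706,-.2115,.165],-94.0)
```

```text
pos [ 0.5696 -0.2115  0.2254] zang -94.04 down [ 0. -0. -1.] F [-0.37  0.17 -2.74] w 0.0113 t 12.3
plan [ 6.04  0.1  -0.01] [-0.04  0.   -0.01]
pos [ 0.5695 -0.2116  0.2255] zang -94.06 down [ 0. -0. -1.] F [ 0.11 -0.28 -1.86] w 0.0112 t 12.35
plan [ 6.05  0.11 -0.02] [-0.06  0.01 -0.02]
```

View pics/w9.png

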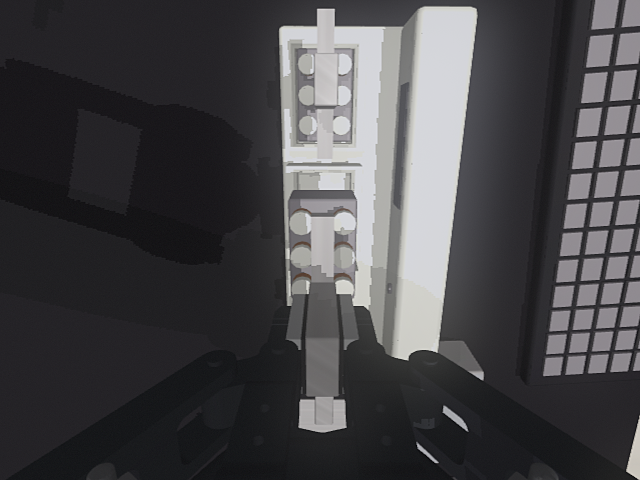

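The carrier is over the empty middle bay and in line with it. I descend to just above the mouth and check.

Emit:
arm_command(delta_pos=[[1,0.1,0],[2.5,0.1,0],[4,0.1,0],[5.3,0.1,0],[6,0.1,0],[6,0.1,0],[6,0.1,0],[6,0.1,0]], delta_rot=[[0,0,0],[0,0,0],[0,0,0],[0,0,0],[0,0,0],[0,0,0],[0,0,0],[0,0,0]], gripper=[255,255,255,255,255,255,255,255])

```text
clock: 13.02
tool_pos: [0.5713, -0.212, 0.1657]
tcp_rot: [1.201, 1.57, -0.441]
force: [0.2, 0.5, -1.2]
gripper_width: 0.0113
```

Run:
```python
from h import *
plan([.5706,-.2115,.1365],-94.0)
s=robot.capture("wrist")[:,:,::-1]
cv2.imwrite("pics/w10.png",s)
cv2.imwrite("pics/w10c.png",cv2.resize(s[130:310,260:400],None,fx=4.2,fy=3.3,interpolation=cv2.INTER_CUBIC))
```

```text
pos [ 0.5713 -0.212   0.1657] zang -94.05 down [ 0.001 -0.    -1.   ] F [ 0.24  0.47 -1.16] w 0.0113 t 13.02
plan [ 2.92 -0.07 -0.05] [-0.05  0.02 -0.04]
```

View pics/w10c.png

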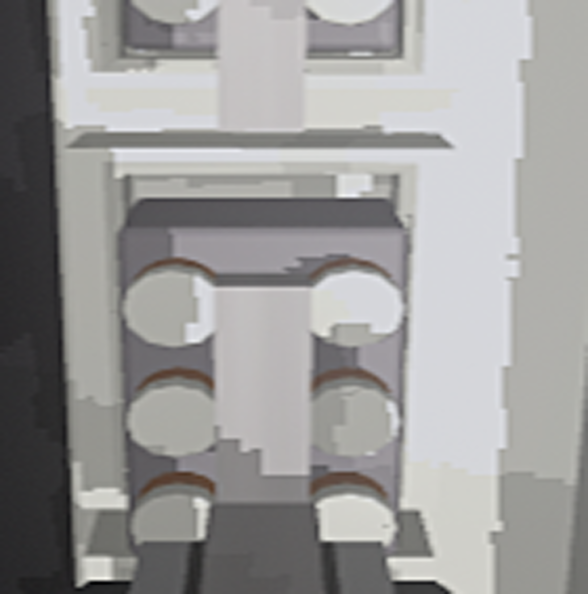

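The block's lower edge (crop 135–395) sits centred in the pocket (128–402). Lowering it in.

Emit:
arm_command(delta_pos=[[0.4,-0.06,-0.04],[0.8,-0.06,-0.04],[1.2,-0.06,-0.04],[1.6,-0.06,-0.04],[2.0,-0.06,-0.04],[2.4,-0.06,-0.04],[2.7,-0.06,-0.04],[2.7,-0.06,-0.04],[2.7,-0.06,-0.04]], delta_rot=[[0,0,0],[0,0,0],[0,0,0],[0,0,0],[0,0,0],[0,0,0],[0,0,0],[0,0,0],[0,0,0]], gripper=[255,255,255,255,255,255,255,255,255])

```text
clock: 13.82
tool_pos: [0.5704, -0.2114, 0.1379]
tcp_rot: [-1.983, 1.57, 2.658]
force: [-0.2, 0.2, -1.4]
gripper_width: 0.0115
```

Run:
```python
from h import *
plan([.5706,-.2115,.1365],-94.0)
```

```text
pos [ 0.5704 -0.2114  0.1379] zang -94.06 down [-0.  0. -1.] F [-0.23  0.23 -1.4 ] w 0.0115 t 13.82
plan [0.14 0.02 0.  ] [-0.06 -0.01  0.02]
```

Emit:
arm_command(delta_pos=[[0.05,0,0],[0.1,0,0],[0.15,0,0],[0.15,0,0],[0.15,0,0]], delta_rot=[[0,0,0],[0,0,0],[0,0,0],[0,0,0],[0,0,0]], gripper=[255,255,255,255,255])

```text
clock: 14.23
tool_pos: [0.5705, -0.2115, 0.1367]
tcp_rot: [1.413, 1.571, -0.229]
force: [0.4, 0.1, -1.8]
gripper_width: 0.0111
```

Run:
```python
from h import *
plan([.5706,-.2115,.1365],-94.0)
```

```text
pos [ 0.5705 -0.2115  0.1367] zang -94.06 down [ 0. -0. -1.] F [ 0.44  0.13 -1.79] w 0.0111 t 14.23
plan [0.02 0.01 0.  ] [-0.06  0.   -0.01]
```

Not touching yet; down in 0.7 mm steps until the floor takes the weight.

Emit:
arm_command(delta_pos=[[0.04,0,0],[0.07,0,0],[0.07,0,0],[0.07,0,0]], delta_rot=[[0,0,0],[0,0,0],[0,0,0],[0,0,0]], gripper=[255,255,255,255])

```text
clock: 14.57
tool_pos: [0.5707, -0.2115, 0.1367]
tcp_rot: [1.322, 1.57, -0.319]
force: [-0.6, 0.0, 4.6]
gripper_width: 0.0107
```

Run:
```python
from h import *
plan([.5706,-.2115,.1365],-94.0)
```

```text
pos [ 0.5707 -0.2115  0.1367] zang -94.05 down [ 0.001 -0.    -1.   ] F [-0.62  0.03  4.58] w 0.0107 t 14.57
plan [ 0.02 -0.01 -0.  ] [-0.05  0.01 -0.06]
```

Floor contact (+4.6 N) comes at the expected height, with the carrier's underside at about 0.020. I ease off and open the fingers.

Emit:
arm_command(delta_pos=[[-0.04,0,0],[-0.04,0,0],[-0.04,0,0],[-0.04,0,0],[-0.04,0,0],[-0.04,0,0],[-0.04,0,0],[-0.04,0,0]], delta_rot=[[0,0,0],[0,0,0],[0,0,0],[0,0,0],[0,0,0],[0,0,0],[0,0,0],[0,0,0]], gripper=[255,255,215,205,195,180,150,150], squeeze=25)

```text
clock: 15.23
tool_pos: [0.5704, -0.2114, 0.1363]
tcp_rot: [-2.401, 1.571, 2.241]
force: [-0.2, 0.7, -0.1]
gripper_width: 0.0348
```

Run:
```python
from h import *
plan([.5706,-.2115,.1365],-94.0)
cv2.imwrite("pics/w11.png",robot.capture("wrist")[:,:,::-1])
```

```text
pos [ 0.5704 -0.2114  0.1363] zang -94.06 down [-0.  0. -1.] F [-0.24  0.72 -0.09] w 0.0348 t 15.23
plan [-0.02  0.02  0.  ] [-0.06 -0.    0.  ]
```

View pics/w11.png

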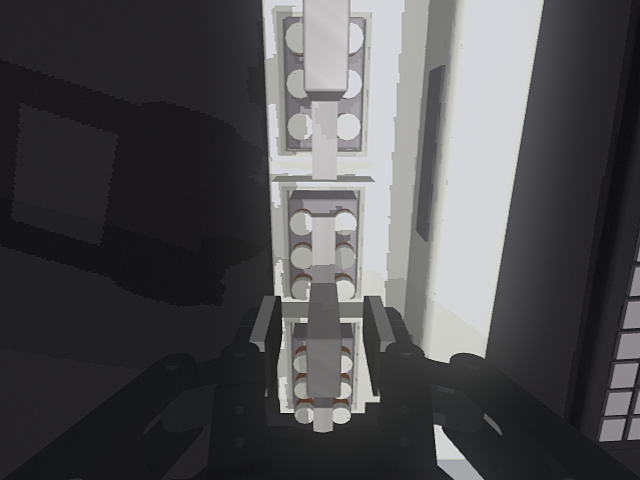

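The fingers are clear of the tab and the carrier sits square in the pocket. I retreat straight up, then back clear.

Emit:
arm_command(delta_pos=[[-0.5,0,0],[-1.5,0,0],[-3,0,0],[-5,0,0],[-8,0,0],[-11,0,0],[-15,0,0],[-18,0,0],[-18,0,0],[-18,-4,0],[-18,-8,0],[-18,-12,0],[-18,-14,0],[-18,-14,0],[-18,-14,0]], delta_rot=[[0,0,0],[0,0,0],[0,0,0],[0,0,0],[0,0,0],[0,0,0],[0,0,0],[0,0,0],[0,0,0],[0,0,0],[0,0,0],[0,0,0],[0,0,0],[0,0,0],[0,0,0]], gripper=[120,100,100,100,100,100,100,100,100,100,100,100,100,100,100])

```text
clock: 16.53
tool_pos: [0.4301, -0.2016, 0.3184]
tcp_rot: [1.164, 1.568, -0.478]
force: [1.2, -0.8, -0.2]
gripper_width: 0.052
```

Run:
```python
from h import *
plan([.5706,-.2115,.1365],-94.0)
st=robot.state()
w=robot.capture("wrist")[:,:,::-1]; s=robot.capture("scene")[:,:,::-1]; t=robot.capture("top")[:,:,::-1]
cv2.imwrite("pics/w12.png",w);cv2.imwrite("pics/s12.png",s);cv2.imwrite("pics/t12.png",t)
a=cv2.resize(s[170:290,130:310],(540,360));b=cv2.resize(t[180:265,335:470],(800-540,360))
cv2.imwrite("pics/c12.png",cv2.resize(s[165:315,130:440],(800,387),interpolation=cv2.INTER_CUBIC))
# expected tab top at bay vs seen
print("tab top should be at scene px",proj("scene",[.5703,-.2115,.174]).round(1),"wrist",proj("wrist",[.5703,-.2115,.174],st).round(1))
```

```text
pos [ 0.4301 -0.2016  0.3184] zang -94.1 down [ 0.003 -0.002 -1.   ] F [ 1.18 -0.8  -0.16] w 0.052 t 16.53
plan [18.23 14.03 -0.04] [-0.1   0.07 -0.17]
tab top should be at scene px [244.7 197.5] wrist [494.1 225.4]
```

View pics/c12.png

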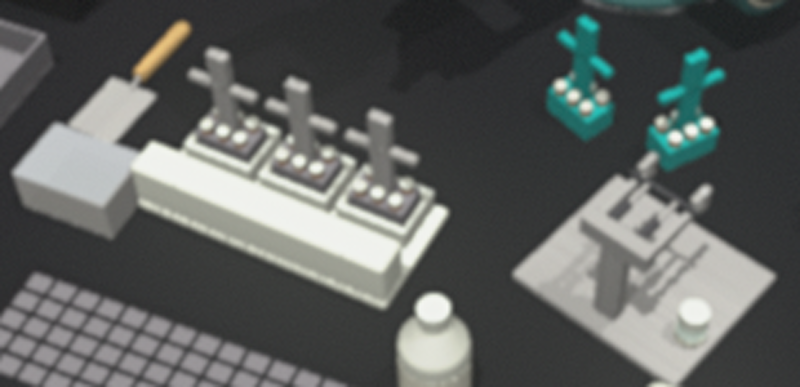

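View pics/w12.png

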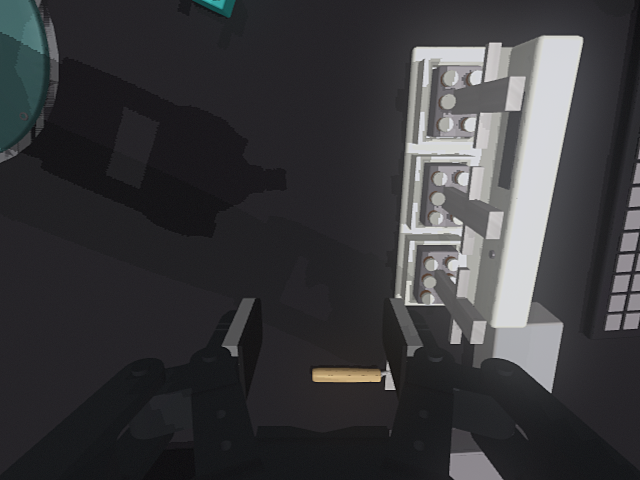

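View pics/t12.png

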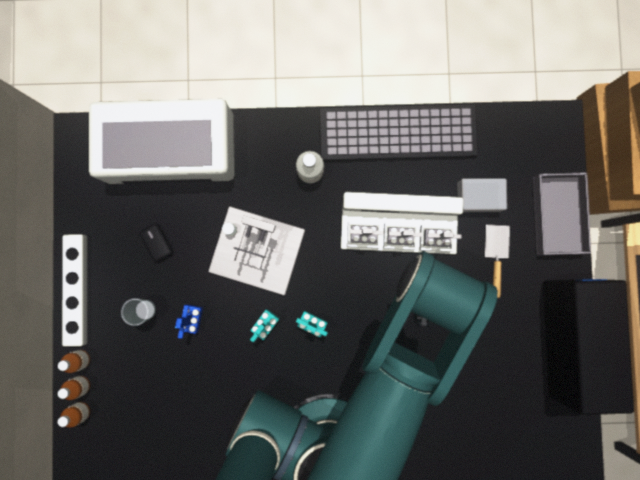

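All three carriers stand upright at equal height. The loaded tab top is seen at scene (245,197), against (244.7,197.5) expected for fully home. The hook is empty and the other things are where they were. Handing in.

```bash
python3 -c "
from cell import robot
print(robot.hand_in())"
```

```text
the job is handed in; nothing more can be done
None
```

The vial carrier is off the hook and standing upright in the empty middle bay. The job was handed in after about 17 s of the 69 s allowed.

**Hook:** I held the carrier by its tab and pressed the crossbar back about 9.3 mm onto the keeper, at about 10 N. The wrist picture showed the bar clear of the visible lip. I kept the keeper pressed while lifting, then brought the carrier out forward. The lip on the other side was hidden by the gripper and I did not see it directly. The lift met no snag.

**Bay:** I lowered the carrier until the floor took its weight (+4.6 N) at the expected height, eased off and let go.

**Last checks:**
- The tab top was seen within about half a pixel of where a fully home carrier should be.
- The other two carriers, the look-alikes and the bench items looked unmoved in the before and after pictures.
- The robot stood clear of everything, and no check failed or disagreed.

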